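# Run the electrical test on a loaded circuit board

## Robot

A 6-joint arm with a two-finger parallel gripper is mounted at the origin on the work surface. World frame = base frame: x ahead of the robot, y to its left, z up, the work surface at z = 0. Lengths are in m, angles in rad, forces in N, time in s.
With the tool pointing down it reaches from about 0.25 to 0.775 m from the base axis. Payload 4 kg.
Tool frame: the origin (TCP) lies at the very end of the fingers, on their centre line; the grasp point (between the pads) lies 19 mm behind it (robot.tcp_to_grasp is the distance from the TCP to the grasp point, in m); z points along the fingers, y is the line along which they close (so a half turn about z gives the same grasp; the last joint's range is limited). The gripper opens to 94 mm and grips with 3 to 60 N. Pads are 16 mm wide; open, the fingers measure 119 mm over their backs; the gripper's body (75 mm by 177 mm) begins 78 mm behind the grasp point.
Start: joints at [1.196, 0.087, 1.371, -0, 1.684, -0.103], TCP at [0.148, 0.53, 0.206] pointing down, gripper open.
Joint ranges: [-3.1, 3.1], [-0.76, 2.03], [0.27, 2.55], [-1.08, 4.22], [0.17, 2.65], [-2.57, 2.57]. Speed limits (rad/s): [2.79, 2.79, 3.14, 3.14, 3.14, 3.14].

## Interface

Orientations are given as [roll, pitch, yaw] about the fixed x, y, z axes, in that order (R = Rz(yaw) Ry(pitch) Rx(roll)).
In Python, from bench import robot, imaging, job gives the robot as it stands (robot), with the cameras (imaging) and the job (job).
- The arm moves only by the shell command python3 nudge.py 'ROWS'. ROWS is one flat JSON list of numbers that holds 1 to 20 rows one after another, with no inner brackets; each row has 5 numbers: the finger opening in m, then dx, dy, dz in a scale on which 1.0 is 1 m, then a turn about the tool's z in parts of the range, where 1.0 means 2 pi rad; each row shifts and turns the commanded pose from where the row before left it, along the tool's axes as they then stand; what a row does not reach is not made up. A row lasts 1/12 s, in which the tool goes at most 0.0417 m and 0.125 rad, less where a joint would pass 70% of its speed; a pose out of reach is approached as far as the arm can. The fingers move at their own pace and stop on an object; the grip force is fixed at half the most. Time passes only in rows, so rows that do not move let the fingers close. It prints the time, the measured TCP pose, the force, the opening and the grip force at its end. Shift and turn numbers lie between -1 and 1, and a call with a number outside is refused. Input that does not fit is refused with a message, and nothing moves.
- robot.get_obs(): the state, without advancing time (a new reading comes with each control period).
- imaging.snapshot(name): name is "scene" or "top" or "wrist"; returns a dict with "color" (400x640x3 uint8, blue, green, red), "fx", "fy", "cx", "cy" (pixels), "extrinsics" (4x4, takes a point from world to camera coordinates). Camera axes: x right, y down, z forward; pixel columns grow to the right and rows downward; lengths in m; the calibration is good to about 2 mm. A picture is of the moment at which its call begins. There is no depth.
- job.close_job(): hands the job in; it is judged then, once.
The state is a dict: "time": time; "joint_positions": joint angles; "qvel": joint speeds; "joint_torque": joint torques, N m; "tool_pos": TCP position; "ee_rot": TCP orientation; "wrist_force": force on the tool from outside, world axes, zero at the start; "wrist_torque": the same for the moment, N m; "width": finger opening in m; "finger_force": force on a finger pad.
Only numpy, scipy, OpenCV 4.12 (cv2) and the standard library are available. Lean on these libraries where they do the work, as an engineer would, in place of code of your own. Each camera call takes 0.05 s, during which the arm holds its last target. There are 200 camera calls.

## Task

A circuit board is loaded in the test fixture, whose lid stands open. Push the lid down until it is fully shut, without slamming it; only then switch the test supply on by pressing the raised end of the black rocker on the control box right down, and last press the green start button right in and let it go. Press and push only: lift nothing, the lid included, and leave the red stop button and everything else on the bench alone.

Things in the scene. Friction and masses are not known exactly. Their poses are not given: they have to be found in the camera images.
- fixture: Board test fixture fixed to the bench: dark box 260 (x) x 230 (y) x 78 mm with an 8 mm aluminium top plate, top at 86 mm; on it a grey nest with a green circuit board. Origin: centre of the underside, on the bench; its x points away from the robot side (towards the hinge), z up. The hinge blocks at its back are 132 mm high.
- lid_hinge (a point): Centre of the lid's hinge axis, 105 mm behind the fixture's origin (+x) and 120 mm above the bench. The axis is along the fixture's y.
- lid (a joint): Hinged fixture lid: aluminium frame 204 mm wide, 15 mm thick, clear window, 0.6 kg, reaching 220 mm from the hinge towards the robot, plus a black lip to 234 mm. Value in rad: 0 = shut and level (frame 112.5 to 127.5 mm above the bench); grows as the front edge rises; starts at 0.5 to 0.85; stop at 1.05. Its stiff hinge holds any angle; 3 to 8 N down on the front rail moves it.
- lid_push (a point): Middle of the top face of the blue push pad (26 x 110 mm, 3 mm thick) on the lid's front rail: 205 mm from the hinge axis along the lid and 10.5 mm above the lid's mid plane (which passes through the axis). 130.5 mm above the bench when the lid is shut. Its z axis is the normal of the lid's top.
- control_box: Light grey console fixed to the bench, 130 (x) x 210 (y) mm. Origin: centre of the underside; x points away from the robot side. Its top panel slopes 0.175 rad, rising along +x, its middle 60 mm above the bench. In a row along y: black rocker at y = +62, green button at 0, red mushroom stop at -62 mm. Two pilot lamps 46 mm behind rocker and green button stand 10 mm high.
- rocker (a joint): Supply rocker switch, black, 32 mm along the panel's slope x 24 mm, in a frame 42 x 35 mm that stands 3 mm above the panel. Joint value in rad: 0 = off (start), the far end (+x, with a white bar) stands raised; 0.42 = on, far end down and near end (white ring) raised. It moves stiffly and stays where it is left; 2 to 4 N on the raised end moves it: press it to its stop.
- rocker_pivot (a point): Middle of the rocker's top, the bottom of its shallow V; 6 mm above the panel. Its x axis, seen from above, runs from the near end to the far end when off.
- rocker_on_end (a point): Point on the top of the rocker's far half (the end that is raised when off), 11 mm from the middle towards the end. It goes down 5 mm as the rocker is thrown.
- green (a joint): Travel of the green start button, m: 0 = out, 0.006 = fully in; spring return, 5 N at the bottom.
- green_top (a point): Centre of the green button's flat top, 24 mm across, 14 mm above the panel when out; a steel bezel 30 mm across and 4 mm high surrounds it. It is pressed square to the panel (a vertical push also works).
- stop (a joint): Travel of the red stop button, m: 0 = out, 0.006 = fully in; spring return, 8 N at the bottom. Not to be pressed.
- stop_top (a point): Top of the red mushroom stop button, 40 mm across, 29 mm above the panel, on a yellow disc of 60 mm.
- screwdriver: Bystander: loose yellow-handled screwdriver, 170 mm, lying between fixture and control box. Origin: middle of the underside.
- bottle: Bystander: loose white dispenser bottle, 48 mm across, 115 mm high. Origin: centre of the underside.
- spool: Bystander: loose blue solder spool, 58 mm across, 42 mm high. Origin: centre of the underside.
- multimeter: Bystander: loose yellow and black multimeter lying flat, 85 x 165 x 45 mm. Origin: centre of the underside.
- cutters: Bystander: loose side cutters with red handles lying flat, 120 mm long, 12 mm high, near the robot's base. Origin: underside of the pivot.
- board_tray: Bystander: loose black tray with a spare green board, 130 x 170 x 22 mm. Origin: centre of the underside.

How it is judged:
By the outcome, as a careful person would: the job done as asked, in the order asked, and still so for the second after the job is handed in, with the robot touching nothing.
It also fails if it takes over 51 s, if anything falls off the work surface, if the arm or the gripper's body presses on something with over 40 N, if the wrist force passes 120 N, or if a joint passes its speed limit or range.

## Working session

There is one attempt and no reset: what is moved stays moved. The work goes in short steps, Python scripts to look and compute and a shell command to move; the robot and the scene stay as the last step left them, time stands still between calls to the robot, and variables do not carry over. Pictures are saved under pics/ and viewed, at most 10 in all, crops included, and the job is handed in when it is done.

```bash
mkdir -p pics; ls
python3 - <<'E'
from bench import robot, imaging, job
import cv2,numpy as np
np.set_printoptions(precision=4,suppress=True)
for n in("scene","top"):
    s=imaging.snapshot(n);cv2.imwrite(f"pics/{n}0.png",s["color"]);print(n,s["fx"],s["fy"],s["cx"],s["cy"]);print(s["extrinsics"])
o=robot.get_obs();print(o["time"],o["tool_pos"],o["ee_rot"],o["width"])
E
```

```text
bench.py
nudge.py
pics
scene 397.1916666542877 397.1916666542877 320.3501234140917 198.0994623665171
[[ 0.2346  0.972  -0.0123 -0.1113]
 [ 0.6804 -0.1732 -0.7121 -0.2981]
 [-0.6943  0.1587 -0.702   1.8197]
 [ 0.      0.      0.      1.    ]]
top 429.00168514147794 429.00168514147794 317.2322291938083 205.90515269501503
[[-0.0301 -0.9995 -0.0043  0.0035]
 [-0.9971  0.0304 -0.0698  0.5639]
 [ 0.0699  0.0021 -0.9976  1.2211]
 [ 0.      0.      0.      1.    ]]
0.1 [0.1475 0.5293 0.2044] [-3.1396 -0.0002  2.8698] 0.09387179465612827
```

View pics/scene0.png

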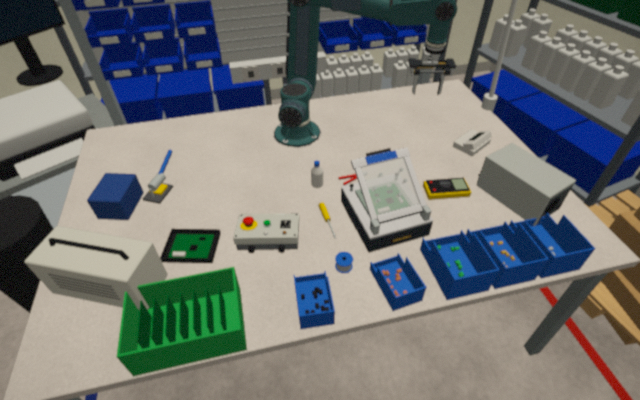

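View pics/top0.png

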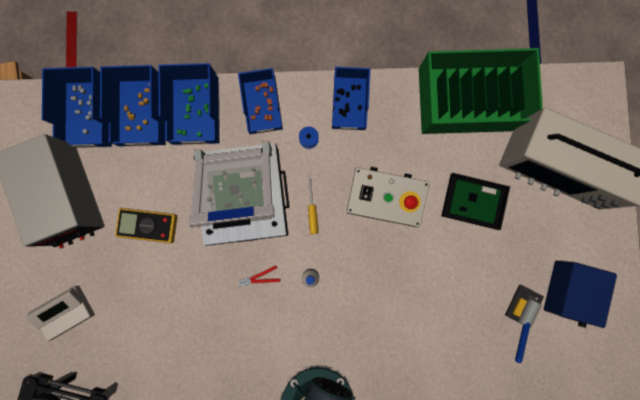

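The scene view has the lid open at about (390,185) and the console at (267,230). In the top view the blue pad is at about (232,213), the rocker at (367,193), green at (388,198) and red at (410,202). I'll enlarge both.

Run:
```python
import cv2,numpy as np
a=cv2.imread("pics/top0.png")[135:250,185:435];b=cv2.imread("pics/scene0.png")[140:255,225:440]
f=lambda i,s:cv2.resize(i,None,fx=s,fy=s,interpolation=cv2.INTER_CUBIC)
cv2.imwrite("pics/topc.png",f(a,3));cv2.imwrite("pics/scenec.png",f(b,3.5))
```

```text
(no output)
```

View pics/topc.png

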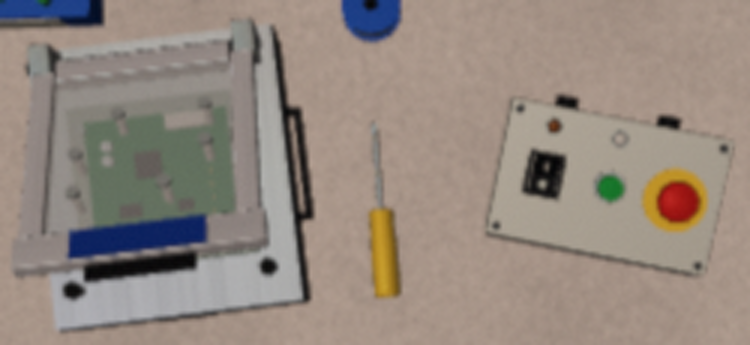

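View pics/scenec.png

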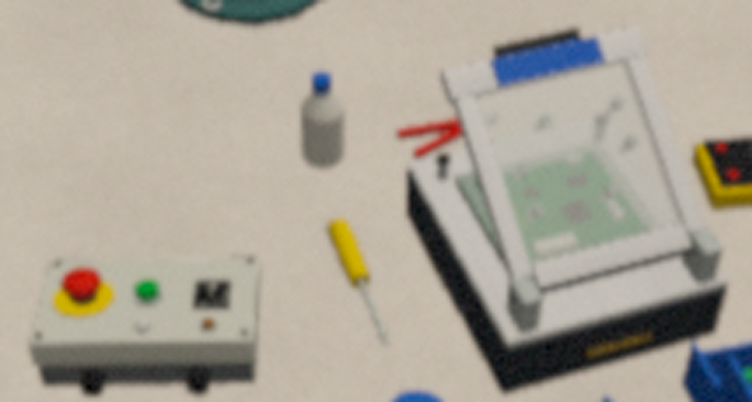

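The crops show these points. In the top crop: pad corners (69,232), (205,216), (206,240), (70,257), green (610,188), rocker (545,174), red (678,202). In the scene crop: pad centre (549,61), green (148,290), rocker (212,295), red (82,282). Next I fit these against the known geometry.

```bash
cat > h.py <<'E'
import numpy as np,cv2
from bench import robot, imaging, job
from scipy.optimize import least_squares
np.set_printoptions(precision=4,suppress=True)
C={n:imaging.snapshot(n) for n in("scene","top")}
def proj(n,P):
    s=C[n];E=s["extrinsics"];p=E[:3,:3]@np.asarray(P)+E[:3,3]
    return np.array([s["fx"]*p[0]/p[2]+s["cx"],s["fy"]*p[1]/p[2]+s["cy"]])
def T(u,v):return np.array([(u+.5)/3-.5+185,(v+.5)/3-.5+135])
def S(u,v):return np.array([(u+.5)/3.5-.5+225,(v+.5)/3.5-.5+140])
def tri(a,b):
    return least_squares(lambda P:np.r_[proj("top",P)-a,proj("scene",P)-b],[.4,0,.1])
def place(q,l):
    c,s=np.cos(q[2]),np.sin(q[2]);return np.array([q[0]+c*l[0]-s*l[1],q[1]+s*l[0]+c*l[1],l[2]])
def lid(q,d,y,h): # lid-local: d toward robot from axis, h above mid plane
    a=q[3];return place(q,[.105-d*np.cos(a)+ -h*-np.sin(a)*1,y,.12+d*np.sin(a)+h*np.cos(a)])
def panel(x,y,h):
    t=.175;return [x*np.cos(t)-h*np.sin(t),y,.06+x*np.sin(t)+h*np.cos(t)]
E
cat > fit.py <<'E'
from h import *
for n,a,b in[("pad",T(137,236),S(549,61)),("green",T(610,188),S(148,290)),("rocker",T(545,174),S(212,295)),("red",T(678,202),S(82,280))]:
    r=tri(a,b);print(n,r.x,"res",r.fun)
# lid leans back when open: normal tilts away (+x)
tp=[((69,232),(.218,.055)),((205,216),(.218-.0,-.055))]
obsF=[("top",T(57,328),'p',(-.13,.115,.086)),("top",T(307,299),'p',(-.13,-.115,.086)),("top",T(273,27),'p',(.13,-.115,.086)),
("scene",S(409,165),'p',(-.13,-.115,.086)),("scene",S(506,345),'p',(.13,-.115,.086)),("scene",S(723,283),'p',(.13,.115,.086))]
for c,(d,y) in zip([(69,232),(205,216),(206,240),(70,257)],[(.192,.055),(.192,-.055),(.218,-.055),(.218,.055)]): obsF.append(("top",T(*c),'l',(d,y,.0105)))
for c,(d,y) in zip([(494,56),(598,39),(604,64),(500,84)],[(.218,-.055),(.218,.055),(.192,.055),(.192,-.055)]): obsF.append(("scene",S(*c),'l',(d,y,.0105)))
fF=lambda q:np.concatenate([proj(n,place(q,l) if k=='p' else lid(q,*l))-p for n,p,k,l in obsF])
r=least_squares(fF,[.5,.15,0,.6],loss="soft_l1");q=r.x;print("fixture",q);print(fF(q).reshape(-1,2));print("lid_push",lid(q,.205,0,.0105),"shut",lid(np.r_[q[:3],0],.205,0,.0105))
obsB=[("top",T(610,188),panel(0,0,.014)),("scene",S(148,289),panel(0,0,.014)),("top",T(545,174),panel(0,.062,.006)),("scene",S(212,295),panel(0,.062,.006)),
("top",T(678,202),panel(0,-.062,.029)),("scene",S(82,278),panel(0,-.062,.029)),("top",T(554,126),panel(.046,.062,.01)),
("scene",S(208,322),panel(.046,.062,.01))]
fB=lambda q:np.concatenate([proj(n,place(q,l))-p for n,p,l in obsB])
r=least_squares(fB,[.5,-.15,0],loss="soft_l1");q=r.x;print("box",q);print(fB(q).reshape(-1,2))
for n,l in[("green",panel(0,0,.014)),("pivot",panel(0,.062,.006)),("on_end",panel(.011,.062,.0085)),("red",panel(0,-.062,.029))]:print(n,place(q,l))
E
python3 fit.py
```

```text
pad [0.5372 0.1941 0.2374] res [-0.2787 -0.0662 -0.3941  0.0602]
green [ 0.5782 -0.2101  0.0698] res [-0.257  -0.0367 -0.3151 -0.0178]
rocker [ 0.5938 -0.1512  0.0632] res [-0.2967 -0.0465 -0.3629 -0.0093]
red [ 0.5623 -0.2697  0.0832] res [-0.2001 -0.0257 -0.2467 -0.0218]
fixture [0.6009 0.1989 0.0875 0.5559]
[[-1.297   1.2338]
 [-0.7236  0.9623]
 [ 0.0554 -1.8917]
 [-1.3628 -0.9708]
 [-0.2012  0.17  ]
 [ 1.9847  0.1662]
 [ 0.0629 -0.5725]
 [ 0.2593 -0.6177]
 [ 0.0371  0.2259]
 [-0.8425  0.0223]
 [-1.4443  1.5125]
 [-0.7164 -0.5355]
 [ 0.0386 -0.5294]
 [-0.7688  0.8226]]
lid_push [0.5375 0.1934 0.2371] shut [0.5013 0.1902 0.1305]
box [ 0.5811 -0.2106 -0.2305]
[[-0.0838 -0.3479]
 [-0.3811 -0.4204]
 [-0.6264 -0.3113]
 [-0.047  -0.4974]
 [ 0.2551 -0.0781]
 [-0.5092 -0.5877]
 [-0.075  -0.4656]
 [ 0.0487 -0.4451]]
green [ 0.5787 -0.21    0.0738]
pivot [ 0.5943 -0.15    0.0659]
on_end [ 0.6044 -0.1523  0.0703]
red [ 0.562  -0.2698  0.0886]
```

Both fits agree to within about 2 mm. I'll go above the pad with the fingers closed, rising first.

Careful with the scale: turns go in shares of 2 pi rad. That gives: 0.121 rad is 0.0193.

```bash
python3 nudge.py '[0,0,0,-0.04,0,0,0,0,-0.04,0,0,-0.0274,-0.0129,0,0,0,-0.0274,-0.0129,0,0,0,-0.0274,-0.0129,0,0,0,-0.0274,-0.0129,0,0,0,-0.0274,-0.0129,0,0,0,-0.0274,-0.0129,0,0,0,-0.0274,-0.0129,0,0,0,-0.0274,-0.0129,0,0,0,-0.0274,-0.0129,0,0,0,-0.0274,-0.0129,0,0,0,-0.0274,-0.0129,0,0,0,-0.0274,-0.0129,0,0,0,-0.0274,-0.0129,0,0,0,-0.0274,-0.0129,0,0,0,-0.0274,-0.0129,0,0,0,-0.0274,-0.0129,0,0,0,-0.0274,-0.0129,0,0]' && python3 nudge.py '[0,0,0,0,0.0193,0,0,0,0,0.0193,0,0,0,0,0.0193,0,0,0,0,0.0193,0,0,0,0,0.0193,0,0,0,0,0.0193,0,0,0,0,0.0193,0,0,0,0,0.0193,0,0,0,0,0.0193,0,0,0,0,0.0193,0,0,0,0,0,0,0,0,0,0]'
cat > d.py <<'E'
import sys,numpy as np
from bench import robot, imaging, job
from scipy.spatial.transform import Rotation as R
np.set_printoptions(precision=4,suppress=True)
o=robot.get_obs();print(o["time"],o["tool_pos"],o["ee_rot"],o["wrist_force"],o["width"])
t=np.array(eval(sys.argv[1]));print("tool delta",R.from_euler("xyz",o["ee_rot"]).as_matrix().T@(t-o["tool_pos"]))
E
python3 d.py '[.5375,.1934,.26]'
python3 -c "
from h import *
q=[.6009,.1989,.0875,.5559]
p=lid(q,.205,0,.0105)
for a in np.arange(.5559,-.03,-.0463):
    q[3]=a;n=lid(q,.205,0,.0105);print(round(a,3),n,'dy,dz',np.hypot(*(n-p)[:2]),n[2]-p[2]);p=n"
```

```text
time: 1.78
tool_pos: [0.5384, 0.1923, 0.2852]
ee_rot: [-3.142, -0.0, 2.87]
wrist_force: [0.8, 0.8, 0.5]
width: 0.0006
finger_force: 0.0
time: 2.78
tool_pos: [0.5374, 0.1935, 0.2852]
ee_rot: [-3.141, -0.0, 1.663]
wrist_force: [0.5, 0.6, -0.2]
width: 0.0004
finger_force: 0.0
2.7833 [0.5374 0.1935 0.2852] [-3.1411 -0.      1.6629] [ 0.4816  0.5719 -0.1569] 0.0004214802657196221
tool delta [-0.0001  0.0001  0.0252]
0.556 [0.5376 0.1933 0.2371] dy,dz 0.0 0.0
0.51 [0.5323 0.1929 0.2292] dy,dz 0.005239080434990122 -0.007928481298662332
0.463 [0.5275 0.1925 0.221 ] dy,dz 0.004866508411775834 -0.008162467481445113
0.417 [0.523  0.1921 0.2126] dy,dz 0.004483505966643426 -0.008378958989910867
0.371 [0.5189 0.1917 0.2041] dy,dz 0.004090893991443686 -0.00857749181627726
0.324 [0.5153 0.1914 0.1953] dy,dz 0.003689513974201719 -0.00875764044373284
0.278 [0.512  0.1911 0.1864] dy,dz 0.0032802261955490798 -0.008919018758449165
0.232 [0.5091 0.1909 0.1773] dy,dz 0.00286390788487772 -0.00906128087714253
0.185 [0.5067 0.1906 0.1681] dy,dz 0.0024414513401697343 -0.009184121888407115
0.139 [0.5047 0.1905 0.1588] dy,dz 0.002013762015526482 -0.009287278506234065
0.093 [0.5031 0.1903 0.1495] dy,dz 0.0015817565805044318 -0.00937052963431445
0.047 [0.502  0.1902 0.14  ] dy,dz 0.001146360955409631 -0.009433696839916267
0.0 [0.5013 0.1902 0.1306] dy,dz 0.0007085083267665808 -0.009476644736320816
```

```bash
python3 nudge.py '[0,0,0,0.015,0,0,0,0,0.01,0,0,0,0,0.006,0,0,0,0,0.006,0,0,0,0,0.004,0,0,0,0,0,0]' && python3 nudge.py '[0,0,-0.0026,0.004,0,0,0,-0.0026,0.004,0,0,0,-0.0024,0.0041,0,0,0,-0.0024,0.0041,0,0,0,-0.0022,0.0042,0,0,0,-0.0022,0.0042,0,0,0,-0.002,0.0043,0,0,0,-0.002,0.0043,0]'
```

```text
time: 3.38
tool_pos: [0.5371, 0.1934, 0.2432]
ee_rot: [-3.14, 0.0, 1.66]
wrist_force: [0.1, -0.1, -0.5]
width: 0.0006
finger_force: 0.0
time: 4.05
tool_pos: [0.5185, 0.1919, 0.211]
ee_rot: [-3.141, -0.0, 1.66]
wrist_force: [-2.4, -0.1, 4.0]
width: 0.0004
finger_force: 1.9
```

```bash
python3 nudge.py '[0,0,-0.0018,0.0044,0,0,0,-0.0018,0.0044,0,0,0,-0.0016,0.0045,0,0,0,-0.0016,0.0045,0,0,0,-0.0014,0.0045,0,0,0,-0.0014,0.0045,0,0,0,-0.0012,0.0045,0,0,0,-0.0012,0.0045,0,0,0,-0.001,0.0045,0,0,0,-0.001,0.0045,0,0,0,-0.0008,0.0045,0,0,0,-0.0008,0.0045,0,0,0,-0.0006,0.0045,0,0,0,-0.0006,0.004,0,0,0,-0.0004,0.003,0,0,0,0,0,0]' && python3 d.py '[.5013,.1902,.1305]'
```

```text
time: 5.38
tool_pos: [0.5019, 0.1903, 0.1448]
ee_rot: [-3.141, 0.0, 1.66]
wrist_force: [-0.2, -0.7, 0.9]
width: 0.0006
finger_force: 0.0
5.3833 [0.5019 0.1903 0.1448] [-3.141   0.0002  1.6598] [-0.2239 -0.7086  0.9002] 0.0006319324680337109
tool delta [-0.     -0.0006  0.0143]
```

```bash
python3 nudge.py '[0,0,0,0.003,0,0,0,0,0.003,0,0,0,0,0.002,0,0,0,0,0.002,0,0,0,0,0.0015,0,0,0,0,0.0015,0,0,0,0,0,0]' && python3 nudge.py '[0,0,0,0.001,0,0,0,0,0.001,0,0,0,0,0.001,0,0,0,0,0,0]'
```

```text
time: 5.97
tool_pos: [0.5021, 0.1903, 0.1326]
ee_rot: [3.141, 0.0, 1.66]
wrist_force: [-0.5, 0.7, 0.7]
width: 0.0005
finger_force: 0.2
time: 6.3
tool_pos: [0.5022, 0.1904, 0.1308]
ee_rot: [3.141, -0.0, 1.66]
wrist_force: [-2.6, -0.0, 6.4]
width: 0.0006
finger_force: 2.8
```

```bash
python3 nudge.py '[0,0,0,0.001,0,0,0,0,0.001,0,0,0,0,0,0]'; python3 nudge.py '[0,0,0,0.001,0,0,0,0,0.001,0,0,0,0,0,0]'
```

```text
time: 6.55
tool_pos: [0.5023, 0.1904, 0.1307]
ee_rot: [3.14, -0.0, 1.66]
wrist_force: [-4.5, -1.2, 12.6]
width: 0.0005
finger_force: 6.0
time: 6.8
tool_pos: [0.5023, 0.1904, 0.1306]
ee_rot: [3.139, -0.0, 1.66]
wrist_force: [-7.5, -1.9, 17.5]
width: 0.0008
finger_force: 9.3
```

The lid sits on its stop: z 0.1306 and the force rises with no motion. I'll retreat, open the fingers away from everything and check the lid with the wrist camera.

In the tool's units: 0.12 rad is 0.0191.

```bash
python3 nudge.py '[0,0,0,-0.007,0,0,0,0,-0.01,0,0,0,0,-0.03,0,0,0,0,-0.035,0,0.09,0,0,-0.03,0,0.09,0,0,0,0.0159,0.09,0,0,0,0.0191,0.09,0,0,0,0.0159,0.09,0,0,0,0]'; python3 d.py '[.56,-.142,.16]'
python3 - <<'E'
from bench import robot, imaging, job
import cv2,numpy as np
a=imaging.snapshot("wrist")["color"];b=imaging.snapshot("scene")["color"][140:255,330:440]
b=cv2.resize(b,None,fx=3.4,fy=3.4,interpolation=cv2.INTER_CUBIC)
a=cv2.resize(a,(400,250));w=np.zeros((400,780,3),np.uint8);w[:250,:400]=a;w[:391,400:774]=b
cv2.imwrite("pics/chk.png",w)
E
```

```text
time: 7.55
tool_pos: [0.5026, 0.1904, 0.2378]
ee_rot: [3.141, -0.0, 1.338]
wrist_force: [-0.7, 1.4, 0.3]
width: 0.0305
finger_force: 0.0
7.55 [0.5026 0.1904 0.2378] [ 3.1409 -0.0003  1.3381] [-0.6551  1.429   0.3407] 0.030539859840513547
tool delta [-0.3102  0.1325  0.0778]
```

View pics/chk.png

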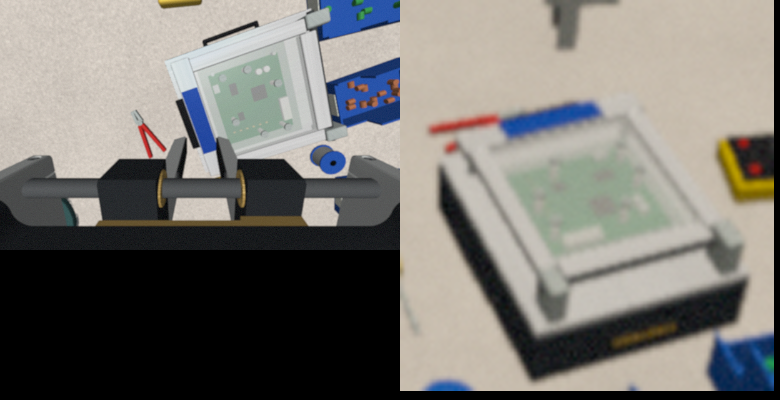

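The lid lies level and shut. Now over to the rocker, at height.

```bash
python3 nudge.py '[0.09,-0.0282,0.0114,0,0,0.09,-0.0282,0.0114,0,0,0.09,-0.0282,0.0114,0,0,0.09,-0.0282,0.0114,0,0,0.09,-0.0282,0.0114,0,0,0.09,-0.0282,0.0114,0,0,0.09,-0.0282,0.0114,0,0,0.09,-0.0282,0.0114,0,0,0.09,-0.0282,0.0114,0,0,0.09,-0.0282,0.0114,0,0,0.09,-0.0282,0.0114,0,0,0.09,0,0,0.03,0,0.09,0,0,0.03,0,0.09,0,0,0,0]'
python3 - <<'E'
from bench import robot, imaging, job
import cv2,numpy as np
s=imaging.snapshot("wrist");np.set_printoptions(precision=4,suppress=True)
cv2.imwrite("pics/w2.png",s["color"]);print(s["fx"],s["cx"],s["cy"],s["extrinsics"]);o=robot.get_obs();print(o["tool_pos"],o["width"])
E
```

```text
time: 8.82
tool_pos: [0.5498, -0.14, 0.1702]
ee_rot: [-3.128, -0.002, 1.34]
wrist_force: [-0.2, 0.0, -1.6]
width: 0.09
finger_force: 0.0
290.4156585536763 322.0862003586593 194.2484572497522 [[ 0.9734 -0.2289 -0.0131 -0.5645]
 [-0.2191 -0.9454  0.2413 -0.0287]
 [-0.0676 -0.232  -0.9704  0.3609]
 [ 0.      0.      0.      1.    ]]
[ 0.551  -0.1399  0.1735] 0.0901864189964517
```

View pics/w2.png

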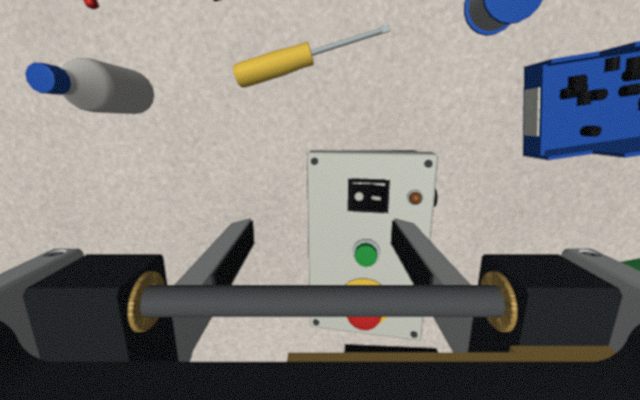

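The wrist view shows the rocker frame centred at about (368,196), its white bar on the far (right) half, green at (366,251) and the lamp at (415,198). I'll cross-check with this view.

```bash
python3 - <<'E'
from h import *
C["wrist"]=dict(fx=290.416,fy=290.416,cx=322.086,cy=194.248,extrinsics=np.array([[ .9734,-.2289,-.0131,-.5645],[-.2191,-.9454,.2413,-.0287],[-.0676,-.232,-.9704,.3609],[0,0,0,1]]))
for n,p in[("green 366,251",[.5787,-.21,.0738]),("pivot 368,196",[.5943,-.15,.0659])]:print(n,proj("wrist",p))
for n,w,a,b in[("green",(366,251),T(610,188),S(148,289)),("rocker",(368,196),T(545,174),S(212,295))]:
    w=np.array(w)
    print(n,least_squares(lambda P:np.r_[proj("top",P)-a,proj("scene",P)-b,proj("wrist",P)-w],[.4,0,.1]).x)
E
python3 nudge.py '[0.09,0,0,0,0,0.09,0,0,0,0]'; python3 d.py '[.5534,-.1404,.09]'
```

```text
green 366,251 [366.6941 253.3727]
pivot 368,196 [369.3605 193.0533]
green [ 0.5785 -0.2093  0.07  ]
rocker [ 0.5928 -0.1528  0.0641]
time: 9.13
tool_pos: [0.5547, -0.1404, 0.1807]
ee_rot: [3.137, 0.0, 1.341]
wrist_force: [0.1, -0.0, 0.5]
width: 0.0901
finger_force: 0.0
9.1333 [ 0.5547 -0.1404  0.1807] [3.137  0.0005 1.3409] [ 0.1389 -0.0377  0.4899] 0.09005744699095597
tool delta [-0.0002 -0.0017  0.0907]
```

```bash
python3 nudge.py '[0.09,-0.0012,-0.0015,0.03,0,0.09,0,0,0.03,0,0.09,0,0,0.02,0,0.09,0,0,0.006,0,0.09,0,0,0,0,0.09,0,0,0,0,0.09,0,0,0,0]'; python3 d.py '[.5530,-.1414,.066]'
```

```text
time: 9.72
tool_pos: [0.5533, -0.1417, 0.0947]
ee_rot: [3.137, 0.0, 1.34]
wrist_force: [0.2, 0.4, 0.0]
width: 0.0899
finger_force: 0.0
9.7167 [ 0.5533 -0.1417  0.0947] [3.137  0.0004 1.34  ] [0.2265 0.3751 0.0494] 0.08990310406433498
tool delta [ 0.0002 -0.0005  0.0287]
```

Run:
```python
from bench import robot, imaging, job
import cv2
cv2.imwrite("pics/w3.png",imaging.snapshot("wrist")["color"][100:350,200:520][:, :])
```

```text
(no output)
```

View pics/w3.png

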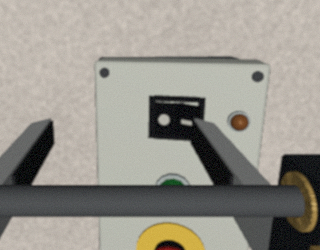

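The far finger tip, at crop (202,120), comes down onto the rocker's far half, so I'll press.

```bash
python3 nudge.py '[0.09,0,0,0.008,0,0.09,0,0,0.006,0,0.09,0,0,0.003,0,0.09,0,0,0.002,0,0.09,0,0,0,0]'; python3 nudge.py '[0.09,0,0,0.002,0,0.09,0,0,0.002,0,0.09,0,0,0,0]';python3 nudge.py '[0.09,0,0,0.0015,0,0.09,0,0,0.0015,0,0.09,0,0,0,0]'
```

```text
time: 10.18
tool_pos: [0.5511, -0.141, 0.0719]
ee_rot: [-3.14, -0.0, 1.34]
wrist_force: [-1.5, 0.2, -0.1]
width: 0.0901
finger_force: 0.0
time: 10.43
tool_pos: [0.5522, -0.1414, 0.0696]
ee_rot: [3.14, 0.0, 1.34]
wrist_force: [0.5, 0.1, 0.5]
width: 0.09
finger_force: 0.3
time: 10.68
tool_pos: [0.5536, -0.1417, 0.068]
ee_rot: [3.136, 0.0, 1.34]
wrist_force: [0.6, -0.6, 5.2]
width: 0.0901
finger_force: 2.0
```

```bash
for i in 1; do :; done; python3 nudge.py '[0.09,0,0,0.0015,0,0.09,0,0,0.0015,0,0.09,0,0,0,0]';python3 nudge.py '[0.09,0,0,0.0015,0,0.09,0,0,0.0015,0,0.09,0,0,0,0]'; python3 nudge.py '[0.09,0,0,0.001,0,0.09,0,0,0.001,0,0.09,0,0,0,0,0.09,0,0,0,0]'
```

```text
time: 10.93
tool_pos: [0.5546, -0.142, 0.0666]
ee_rot: [3.133, 0.0, 1.34]
wrist_force: [-0.0, 1.3, 9.9]
width: 0.0904
finger_force: 4.5
time: 11.18
tool_pos: [0.5547, -0.142, 0.0663]
ee_rot: [3.132, 0.001, 1.34]
wrist_force: [-6.2, 1.8, 18.9]
width: 0.09
finger_force: 9.8
time: 11.52
tool_pos: [0.5548, -0.142, 0.0662]
ee_rot: [3.131, 0.001, 1.34]
wrist_force: [-8.9, 3.1, 26.0]
width: 0.0898
finger_force: 13.3
```

It stopped hard at z 0.0662. I'll lift off and check the rocker.

```bash
python3 nudge.py '[0.09,0,0,-0.008,0,0.09,0,0,-0.01,0,0.09,0,0,-0.03,0,0.09,0,0,-0.035,0,0.09,0,-0.03,0,0,0.09,0,-0.03,0,0,0.09,0,-0.02,0,0,0,0,0,0,0,0,0,0,0,0,0,0,0,0,0,0,0,0,0,0,0,0,0,0,0,0,0,0,0,0]'
python3 - <<'E'
from bench import robot, imaging, job
import cv2,numpy as np
a=imaging.snapshot("wrist")["color"];t=imaging.snapshot("scene")["color"][205:255,228:308];
cv2.imwrite("pics/w4full.png",a)
a=cv2.resize(a,(500,312));t=cv2.resize(t,None,fx=5,fy=5,interpolation=cv2.INTER_CUBIC);w=np.zeros((570,500,3),np.uint8);w[:312]=a;w[315:565,:400]=t
cv2.imwrite("pics/w4.png",w)
E
python3 d.py '[.5785,-.2097,.085]'
```

```text
time: 12.6
tool_pos: [0.4743, -0.123, 0.1406]
ee_rot: [-3.141, -0.0, 1.34]
wrist_force: [0.2, -0.0, -0.3]
width: 0.0531
finger_force: 0.0
12.7 [ 0.4741 -0.123   0.1407] [-3.141  -0.0002  1.3399] [-0.2818 -0.5828 -0.1947] 0.04520316694365358
tool delta [-0.0605  0.1215  0.0556]
```

View pics/w4.png

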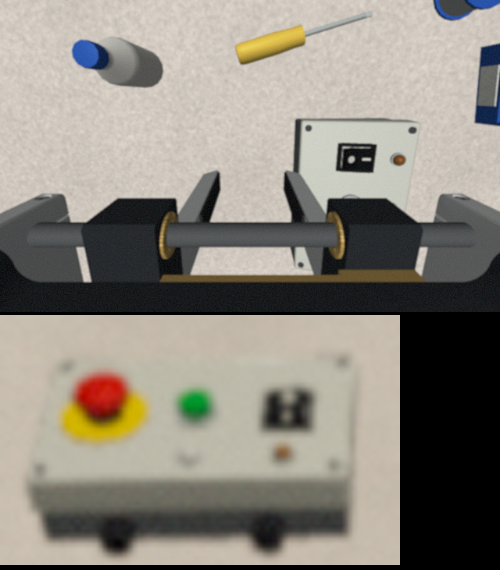

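The rocker looks changed. I'll compare before and after enlarged to confirm a full throw.

Run:
```python
from bench import robot, imaging, job
import cv2,numpy as np
s1=imaging.snapshot("scene")["color"];t1=imaging.snapshot("top")["color"]
s0=cv2.imread("pics/scene0.png");t0=cv2.imread("pics/top0.png");w0=cv2.imread("pics/w2.png");w1=cv2.imread("pics/w4full.png")
r=lambda i:cv2.resize(i,(260,260),interpolation=cv2.INTER_CUBIC)
S=lambda i:r(i[212:236,273:297]);T=lambda i:r(i[181:205,355:379])
w=np.vstack([np.hstack([S(s0),T(t0),r(w0[170:222,342:394])]),np.hstack([S(s1),T(t1),r(w1[176:228,429:481])])])
cv2.imwrite("pics/cmp.png",w)
```

```text
(no output)
```

View pics/cmp.png

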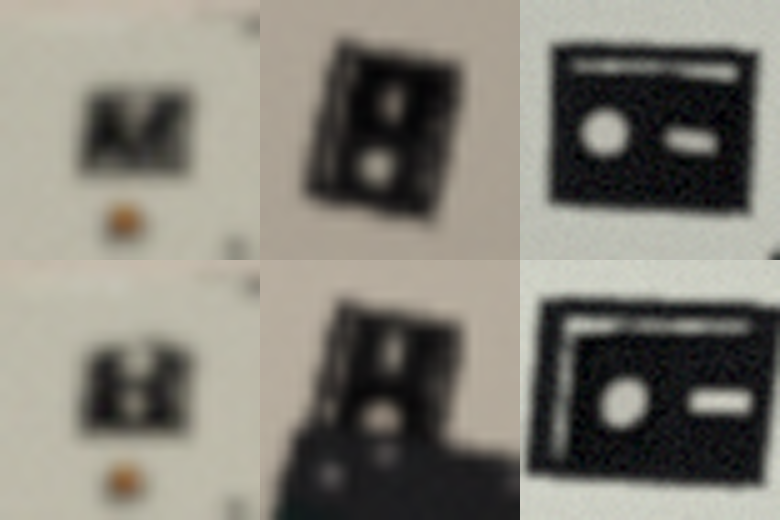

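The rocker has clearly tipped: a gap shows at the near end and the bar is now seen square on. To be sure the frame did not stop the finger, I'll press again slightly closer to the pivot.

```bash
python3 nudge.py '[0.09,0,0,0,0,0.09,0,0,0,0,0.09,0,0,0,0,0.09,0,0,0,0,0.09,0,0,0,0,0.09,0,0,0,0,0.09,0,0.026,0,0,0.09,0,0.026,0,0,0.09,0,0.026,0,0,0.09,0,0,0,0,0.09,0,0,0.03,0,0.09,0,0,0.02,0,0.09,0,0,0.01,0,0.09,0,0,0,0,0.09,0,0,0,0,0.09,0,0,0,0]'; python3 d.py '[.5505,-.1411,.07]'
```

```text
time: 14.13
tool_pos: [0.5505, -0.141, 0.0827]
ee_rot: [3.139, 0.0, 1.34]
wrist_force: [-0.4, -0.1, 0.4]
width: 0.0899
finger_force: 0.0
14.1333 [ 0.5505 -0.141   0.0827] [3.1389 0.0002 1.3398] [-0.3662 -0.1278  0.4454] 0.08990549205017866
tool delta [-0.0001  0.      0.0127]
```

```bash
python3 nudge.py '[0.09,0,0,0.006,0,0.09,0,0,0.005,0,0.09,0,0,0.002,0,0.09,0,0,0,0,0.09,0,0,0,0]'; python3 nudge.py '[0.09,0,0,0.0015,0,0.09,0,0,0.0015,0,0.09,0,0,0,0,0.09,0,0,0,0]';python3 nudge.py '[0.09,0,0,0.0015,0,0.09,0,0,0.0015,0,0.09,0,0,0,0,0.09,0,0,0,0]';python3 nudge.py '[0.09,0,0,0.0015,0,0.09,0,0,0.0015,0,0.09,0,0,0,0,0.09,0,0,0,0]'
```

```text
time: 14.55
tool_pos: [0.5496, -0.1407, 0.0679]
ee_rot: [-3.141, -0.0, 1.34]
wrist_force: [0.5, 0.5, -0.6]
width: 0.0905
finger_force: 0.0
time: 14.88
tool_pos: [0.5502, -0.1409, 0.0662]
ee_rot: [3.14, 0.0, 1.34]
wrist_force: [-1.9, 0.8, 4.9]
width: 0.0903
finger_force: 2.8
time: 15.22
tool_pos: [0.5503, -0.1409, 0.0659]
ee_rot: [3.139, 0.0, 1.34]
wrist_force: [-7.6, 3.3, 14.4]
width: 0.0899
finger_force: 8.1
time: 15.55
tool_pos: [0.5505, -0.141, 0.0657]
ee_rot: [3.137, 0.001, 1.34]
wrist_force: [-12.4, 4.6, 25.2]
width: 0.0897
finger_force: 13.4
```

It stops at the same height with no yield at 25 N, 4 mm further in and clear of the frame, so the rocker is on its stop. Now green.

```bash
python3 nudge.py '[0.09,0,0,-0.008,0,0.09,0,0,-0.01,0,0.09,0,0,-0.03,0,0.02,0,0,-0.02,0,0,-0.02,0.0143,0,0,0,-0.02,0.0143,0,0,0,-0.0204,0.0143,0,0,0,0,0,0,0,0,0,0,0,0,0,0,0,0,0,0,0,0,0,0,0,0,0,0,0,0,0,0,0,0,0,0,0,0,0,0,0,0,0,0,0,0,0,0,0]'; python3 d.py '[.5785,-.2097,.082]'
```

```text
time: 16.88
tool_pos: [0.5777, -0.2091, 0.1271]
ee_rot: [3.141, -0.0, 1.34]
wrist_force: [-0.0, -0.0, -0.3]
width: 0.007
finger_force: 0.0
16.8833 [ 0.5777 -0.2091  0.1271] [ 3.1414 -0.0001  1.3401] [-0.0301 -0.0463 -0.2575] 0.0069984252585729755
tool delta [-0.0004  0.0009  0.0451]
```

```bash
python3 nudge.py '[0,0,0.0006,0.02,0,0,0,0,0.015,0,0,0,0,0.008,0,0,0,0,0,0,0,0,0,0,0]'; python3 nudge.py '[0,0,0,0.003,0,0,0,0,0.003,0,0,0,0,0.002,0,0,0,0,0,0]';python3 nudge.py '[0,0,0,0.002,0,0,0,0,0.002,0,0,0,0,0.002,0,0,0,0,0,0,0,0,0,0,0]'
```

```text
time: 17.3
tool_pos: [0.578, -0.2094, 0.0837]
ee_rot: [-3.141, -0.0, 1.34]
wrist_force: [0.1, 0.1, -0.3]
width: 0.0006
finger_force: 0.0
time: 17.63
tool_pos: [0.5782, -0.2095, 0.0758]
ee_rot: [-3.141, -0.0, 1.34]
wrist_force: [-0.4, 0.2, 0.0]
width: 0.0006
finger_force: 0.0
time: 18.05
tool_pos: [0.5791, -0.2098, 0.071]
ee_rot: [3.139, 0.0, 1.34]
wrist_force: [1.4, 0.2, 2.9]
width: 0.0004
finger_force: 1.7
```

```bash
python3 nudge.py '[0,0,0,0.0015,0,0,0,0,0.0015,0,0,0,0,0.001,0,0,0,0,0,0]';python3 nudge.py '[0,0,0,0.0015,0,0,0,0,0.0015,0,0,0,0,0,0,0,0,0,0,0]';python3 nudge.py '[0,0,0,0.0015,0,0,0,0,0.0015,0,0,0,0,0,0,0,0,0,0,0]'
```

```text
time: 18.38
tool_pos: [0.5796, -0.2099, 0.0685]
ee_rot: [3.138, 0.0, 1.34]
wrist_force: [0.9, 0.9, 9.7]
width: 0.0005
finger_force: 4.7
time: 18.72
tool_pos: [0.5797, -0.21, 0.0682]
ee_rot: [3.136, 0.001, 1.34]
wrist_force: [-3.9, 3.0, 18.2]
width: 0.0003
finger_force: 9.4
time: 19.05
tool_pos: [0.5798, -0.21, 0.0679]
ee_rot: [3.135, 0.001, 1.34]
wrist_force: [-6.7, 3.7, 27.2]
width: 0.0003
finger_force: 14.2
```

Green has bottomed, with force well above 5 N and the motion stopped. Release, retreat and check.

```bash
python3 nudge.py '[0,0,0,-0.005,0,0,0,0,-0.006,0,0,0,0,-0.01,0,0,0,0,-0.03,0,0,0,0,-0.03,0,0,0,0,-0.03,0,0,0,-0.03,0,0,0,0,-0.04,0,0,0,0,-0.04,0,0,0,0,-0.04,0,0,0,0,0,0,0,0,0,0,0,0,0,0,0,0,0,0,0,0,0,0]'
python3 - <<'E'
from bench import robot, imaging, job
import cv2
cv2.imwrite("pics/end.png",imaging.snapshot("scene")["color"][120:280,140:480].repeat(2,0).repeat(2,1))
E
```

```text
time: 20.22
tool_pos: [0.4331, -0.1755, 0.1709]
ee_rot: [-3.141, -0.0, 1.34]
wrist_force: [0.3, 0.2, -0.2]
width: 0.0007
finger_force: 0.0
```

View pics/end.png

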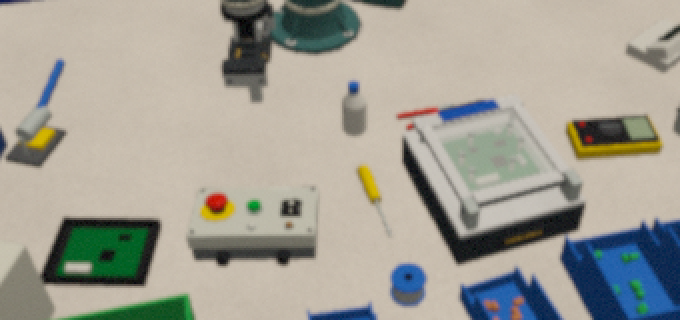

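The lid is shut, the rocker is on, the bystanders haven't moved and the robot is clear.

```bash
python3 -c "
from bench import robot, imaging, job
print(job.close_job())"
```

```text
the job is handed in; nothing more can be done
None
```

I shut the lid gently, pressed the rocker on to its stop, then pressed the green button right in and released it, in that order. I handed the job in at about 20 s with the arm clear and nothing else visibly moved; no verdict was shown.

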